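Vent and open the bleach can in the laundry room

ROBOT

A 7-joint arm with a two-finger parallel gripper is mounted at the origin on the work surface. World frame = base frame: x ahead of the robot, y to its left, z up, the work surface at z = 0. Lengths are in m, angles in degrees, forces in N, time in s.
With the tool pointing down it reaches from about 0.425 to 0.875 m from the base axis. Payload 9.9 kg.
Tool frame: the origin (TCP) lies on the centre line of the jaws, within the pads' length; the fingertips stand 25 mm ahead of it and the grasp point (between the pads) lies 6 mm ahead of it; z points along the fingers, y is the line along which they close (so a half turn about z gives the same grasp; the last joint's range is limited). The gripper opens to 85 mm and grips with 20 to 120 N. Pads are 22 mm wide; open, the fingers measure 114 mm over their backs; the gripper's body (76 mm by 85 mm) begins 54 mm behind the grasp point. The pads swing forward as they close: fully open they stand 13 mm farther back than shut.
Start: joints at [-75.161, 32.985, 1.427, 82.34, -0.859, 64.687, -3.237], TCP at [0.227, 0.636, 0.256] pointing down, gripper open.
Joint ranges: [-157.87, 157.87], [-19.46, 123.44], [-87.15, 90], [11.01, 140.99], [-62.26, 242.26], [9.8, 113.94], [-161.44, 161.44]. Speed limits (degrees/s): [127.2, 127.2, 172.46, 172.46, 180, 180, 180].

INTERFACE

Orientations are given as [roll, pitch, yaw] about the fixed x, y, z axes, in that order (R = Rz(yaw) Ry(pitch) Rx(roll)).
In Python, from cell import arm gives the robot as it stands.
- The arm moves only by the tool send_rows, never from a script. Its argument "steps" is a list of rows, each an object of numbers: "wx", "wy", "wz": the turn, a rotation vector about the world's x, y, z in degrees; "x", "y", "z": the shift along the world's x, y, z in mm; "grip": the opening, from 0 (shut) to 1 (fully open). In form: [{"wx": .., "wy": .., "wz": .., "x": .., "y": .., "z": .., "grip": ..}, ...]. A call has 1 to 5 rows; each row is the pose to reach, as a shift and turn from the pose commanded when the call began; what a row does not reach only later rows make up. A row lasts 1/10 s, in which the tool goes at most 50 mm and 8.59 degrees, less where a joint would pass 70% of its speed; a pose out of reach is approached as far as the arm can. A call with a gripper value outside its range is refused whole. The fingers move at their own pace and stop on an object; the grip force is fixed at half the most. Time passes only in rows, so rows that repeat a pose let the fingers close. It gives the time, the measured TCP pose, the force, the opening and the grip force at its end, in the units of the state.
- arm.state(): the state, without advancing time (a new reading comes with each control period).
- arm.grab_frame(name): name is "scene" or "top" or "wrist"; returns the picture (420x560x3 uint8, red, green, blue); there is no depth.
- arm.get_calibration(name): a dict with "fx", "fy", "cx", "cy" (pixels), "eye" and "attitude" of the camera in the world; the wrist camera has in their place "tool_from_camera" (4x4, takes a point from camera to tool coordinates, whose origin is the TCP and whose axes are the flange's). Camera axes: x right, y down, z forward; pixel columns grow to the right and rows downward; lengths in m; the calibration is good to about 2 mm. A picture is of the moment at which its call begins: read the wrist's pose just before it. get_calibration takes no time and is no camera call.
- arm.close_job(): hands the job in; it is judged then, once.
The state is a dict: "clock": time; "joint_positions": joint angles; "qvel": joint speeds; "joint_torque": joint torques, N m; "tool_pos": TCP position; "ee_rot": TCP orientation; "wrist_force": force on the tool from outside, world axes, zero at the start; "torque": the same for the moment, N m; "gripper_width": opening from 0.0 (shut) to 1.0 (fully open); "gripper_force": force on a finger pad.
Only numpy, scipy, OpenCV 4.12 (cv2) and the standard library are available. Lean on these libraries where they do the work, as an engineer would, in place of code of your own. Each camera call takes 0.05 s, during which the arm holds its last target. There are 200 camera calls.

TASK

Open the bleach can, the canister with the carrying handle, without tipping or dragging it. First let its pressure out by pulling the small vent knob at its rear all the way up and leave it up; then press the safety cap down, turn it anticlockwise until it is free, and lift it straight off. Finish while still holding the cap in the gripper, level and clearly lifted a few centimetres above the open mouth of the can so that drips fall back in, and leave the other things on the table where they are.

Things in the scene. Friction and masses are not known exactly. Their poses are not given: they have to be found in the camera images.
- can: the bleach can: loose heavy (2.2 to 3.5 kg) off-white canister, 180 (x) x 120 (y) mm, upright in the tray. Origin: centre of its underside; z up; cap at its -x end, vent at +x. Body 130 mm high; on it two towers, x = -88 to -18 and 44 to 88 mm, 100 mm wide, and a 30 mm wide handle between them, all with tops at z = 180 mm. Only neck, cap and vent are higher. Lifting a locked cap lifts the can.
- can_mouth (a point): centre of the open mouth of the can: the rim of its neck, at x = -52, y = 0, z = 208.5 mm in the can's frame. The neck is 34 mm across (42 mm over its locking flanges). A sprung sealing disc of 24 mm stands up to 10 mm out of the mouth when the cap is off.
- cap: the safety cap on the neck: ribbed grey plastic, round, 51 mm diameter, 30.5 mm high, 35 g. Origin: centre of its open underside, z up. Locked, that is at z = 190.5 mm in the can's frame, 10.5 mm above the tower. Grip its sides at any yaw. Three inner lugs behind teeth 5 mm deep let it neither turn (over 2 degrees) nor lift until it is pressed down; a spring holds it up.
- cap_top (a point): centre of the cap's top face, 30.5 mm above its underside. Press the cap down 6 to 8 mm from locked (spring: 4 N plus 1 N per mm, so about 10 to 12 N; hard stop at 8.5 mm), turn it anticlockwise seen from above (positive about z) by 60 degrees (45 to 75 will do, hard stop at 85), then it is free: its lugs pass between those of the neck as it is lifted straight up 20 mm.
- vent (a joint): the can's vent knob, sliding straight up the can's z: 0 = pushed in (shut), 0.008 m = pulled fully up to its stop (open). It stays where it is left; moving it takes about 5 N.
- vent_knob (a point): centre of the top face of the vent knob: a ribbed grey plastic knob of 22 mm diameter whose grip part is the upper 15 mm; shut, this point is at x = 67, y = 0, z = 199 mm in the can's frame and the grip part begins 4 mm above the tower's top.
- tray: the fixed black plastic drip tray, 340 x 380 mm, 12 mm high, floor 4 mm thick; origin: centre of its underside. The can and the softener bottle stand in it side by side, either one on either side.
- softener: bystander: off-white rectangular bottle with rounded shoulders, no handle and no vent, a smooth grey cap of 38 mm; 150 x 100 mm, 204 mm high, 2 kg; origin: centre of its underside.
- dose_cup: bystander: clear dosing cup, 48 mm across, 48 mm high, in the near strip of the tray; origin: centre of its underside.
- brush: bystander: wooden scrubbing brush 125 x 42 x 40 mm lying in the far strip of the tray; origin: centre of its underside.
- sprayer: bystander: trigger spray bottle, 72 mm across, 225 mm high, at the robot's right; origin: centre of its underside.
- carton: bystander: detergent carton 85 x 170 x 230 mm, at the left; origin: centre of its underside.
- peg_tub: bystander: white tub of clothes pegs, 100 mm across, 85 mm high, at the left; origin: centre of its underside.
- tablet_jar: bystander: small jar with a grey lid, 50 mm across, 66 mm high, at the near right; origin: centre of its underside.
Not all that is in view belongs to the job. What is meant by the cap is not yellow, and is the larger of those in its own colour. What is shaped like the can but blue is not meant.

How it is judged (in metres and radians):
On the way, in this order (a step that is already met when the one before it is completed fails the run):
1. the vent knob is pulled fully up (at least 6.5 of its 8 mm) (value of joint vent above 0.0065 m), for 0.2 s.
2. the gripper presses the safety cap down against its spring (at least 2.5 mm) (z of cap_top in the frame of can below 0.2185 m and contact force between the fingers and cap above 1 N), for 0.05 s.
3. the cap is off: its underside is above the mouth's rim (z of cap in the frame of can_mouth above 0.005 m), for 0.1 s.
At the end, for the whole second after the job is handed in: The gripper holds the cap (over 2 N), at rest and level (within 17 degrees), its underside 20 to 150 mm above the mouth and within 30 mm of straight above it; cap, fingers and arm do not touch the can; the vent is up (over 6.5 mm); the can stands upright (within 3 degrees) (z of cap in the frame of can_mouth between 0.02 and 0.15 m and horizontal distance between cap and can_mouth below 0.03 m and angle between cap's own z axis and vertical below 0.3 rad and contact force between the fingers and cap above 2 N and contact force between cap and can below 0.2 N and linear speed of cap below 0.03 m/s and value of joint vent above 0.0065 m and angle between can's own z axis and vertical below 0.05 rad and linear speed of can below 0.02 m/s and contact force between each of the arm, the fingers and can below 0.5 N); the arm keeps its last pose, push and grip.
It fails at once if the cap is taken off while the vent is still shut (z of cap in the frame of can_mouth above 0 m and value of joint vent below 0.006 m).
It fails at once if the can is tipped (over 9 degrees) (angle between can's own z axis and vertical above 0.16 rad).
It fails at once if the can is lifted (over 20 mm) or dragged or turned away (either end by more than 40 mm) (height (world z) of can above 0.024 m or distance of any of can_mouth, can from where it was at the start of the episode above 0.04 m).
It fails at once if another thing on the table is moved by more than 30 mm (distance of any of softener, dose_cup, brush, sprayer, carton, peg_tub, tablet_jar from where it was at the start of the episode above 0.03 m).
It also fails if it takes over 51 s, if anything falls off the work surface, if the arm or the gripper's body presses on something with over 40 N, if the wrist force passes 120 N, or if a joint passes its speed limit or range.

## Working session

There is one attempt and no reset: what is moved stays moved. The work goes in short steps, Python scripts to look and compute and a tool call to move; the robot and the scene stay as the last step left them, time stands still between calls to the robot, and variables do not carry over. Pictures are saved under pics/ and viewed, at most 10 in all, crops included, and the job is handed in when it is done.

Besides the shell and the picture viewer there is one more tool, called after "Emit:" as a command line: name --argument value ..., lists and objects as JSON in quotes. send_rows: Moves the arm, as the interface text tells. Its arguments: {"type":"object","properties":{"steps":{"type":"array"}},"required":["steps"]}

```bash
mkdir -p pics
python3 - <<'E'
from cell import arm
import cv2
for n in("scene","top"):
    f=arm.grab_frame(n); cv2.imwrite(f"pics/{n}0.png",f[:,:,::-1])
    print(n,arm.get_calibration(n))
print(arm.get_calibration("wrist")); print(arm.state())
E
```

```text
scene {'fx': 484.7256300411551, 'fy': 484.7256300411551, 'cx': 272.0564041512419, 'cy': 204.4466349658289, 'eye': array([-0.62033935, -0.1227299 ,  1.09215272]), 'attitude': array([-1.30498691e+02, -1.19058712e-01, -8.41720120e+01])}
top {'fx': 432.86928466366186, 'fy': 432.86928466366186, 'cx': 281.7543614142833, 'cy': 218.2341523583991, 'eye': array([0.34623065, 0.00553363, 1.45070309]), 'attitude': array([-175.11427076,   -0.50284942,  -89.20928434])}
{'fx': 337.1756578785851, 'fy': 337.1756578785851, 'cx': 281.03488085655573, 'cy': 204.67180851597865, 'tool_from_camera': array([[ 1.59826603e-05, -9.57341760e-01, -2.88958050e-01,
         7.27575292e-02],
       [ 9.99999771e-01, -1.80288673e-04,  6.52622524e-04,
         4.05692678e-05],
       [-6.76878659e-04, -2.88957994e-01,  9.57341537e-01,
        -1.18416446e-01],
       [ 0.00000000e+00,  0.00000000e+00,  0.00000000e+00,
         1.00000000e+00]])}
{'clock': 0.1, 'joint_positions': array([-75.16091928,  33.02776411,   1.42186415,  82.38060899,
        -0.86063834,  64.6886337 ,  -3.23505959]), 'qvel': array([-0.06458552, -0.16038111,  0.01436102, -0.08420297,  0.00255336,
        0.0447822 , -0.07976121]), 'joint_torque': array([ 5.40548717e-03, -7.67295671e+01,  2.25772373e+00, -2.86600685e+01,
        1.58559938e-02,  8.74744495e-03, -5.11929716e-05]), 'tool_pos': array([0.22672201, 0.63538753, 0.25553533]), 'ee_rot': array([-1.79913539e+02,  2.35382170e-03,  1.60364540e+02]), 'wrist_force': array([ 0.21086767, -0.2217301 , -0.45661023]), 'torque': array([-0.00223561,  0.03226633, -0.05913169]), 'gripper_force': 0.0, 'gripper_width': 1.0022699532516126}
```

View pics/scene0.png

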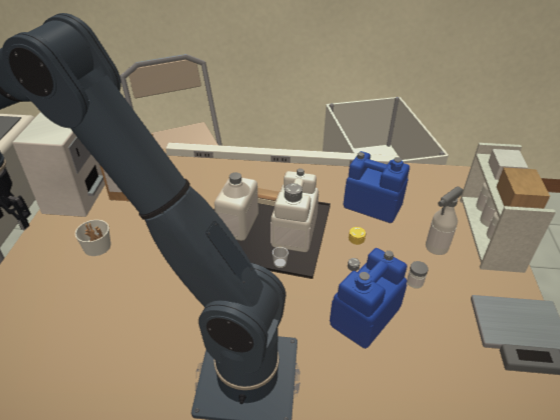

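View pics/top0.png

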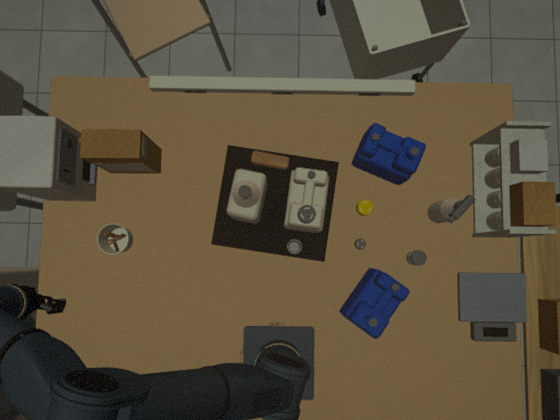

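The scene shows two blue cans (top image 388,153 and 374,302), an off-white bottle with no handle (246,195) and the off-white can with a handle (307,198). The off-white can fits the description, with its cap at about (306,213) and its vent at about (310,174). I'll confirm with one crop.

```bash
cat > h.py <<'E'
import numpy as np
from scipy.spatial.transform import Rotation as R
from cell import arm
def ray(c,u,v,z,st=None):
    k=arm.get_calibration(c); d=np.array([(u-k['cx'])/k['fx'],(v-k['cy'])/k['fy'],1])
    if c=="wrist":
        T=k['tool_from_camera']; Rt=R.from_euler('xyz',st['ee_rot'],degrees=True).as_matrix()
        o=Rt@T[:3,3]+st['tool_pos']; d=Rt@T[:3,:3]@d
    else:
        o=k['eye']; d=R.from_euler('xyz',k['attitude'],degrees=True).apply(d)
    return o+d*(z-o[2])/d[2]
E
python3 - <<'E'
import cv2
a=cv2.imread("pics/top0.png")[140:265,210:345]
cv2.imwrite("pics/crop0.png",cv2.resize(a,None,fx=4.5,fy=4.5,interpolation=cv2.INTER_CUBIC))
from h import *
print(ray("top",306,213,.225),ray("top",310,174,.203),ray("scene",295,187,.225))
E
```

```text
[ 0.46710083 -0.07257776  0.225     ] [ 0.58386052 -0.08463262  0.203     ] [ 0.47368221 -0.07921056  0.225     ]
```

View pics/crop0.png

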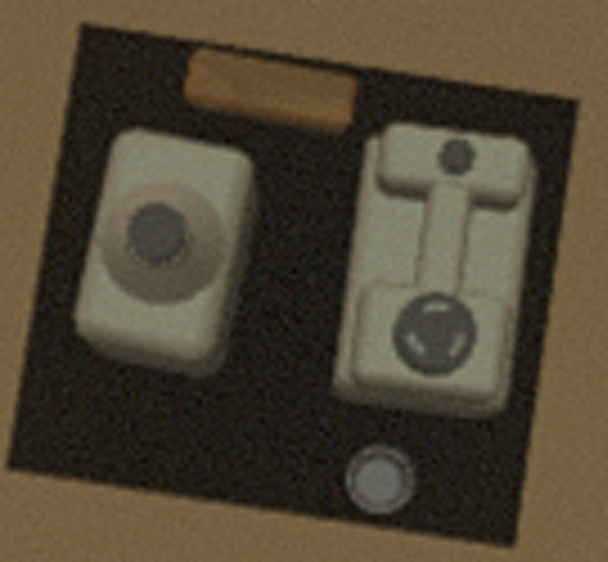

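The crop confirms it: a handle, a large ribbed cap at top-image pixel (306.2,214.2) and a vent knob at (311.6,174.7). I'll raise the arm and travel over to it.

Run:
```python
from h import *
c=ray("top",306.2,214.2,.225);v=ray("top",311.6,174.7,.203);print(c,v,np.hypot(*(v-c)[:2]),np.degrees(np.arctan2(*(v-c)[1::-1])))
```

```text
[ 0.46367843 -0.07317811  0.225     ] [ 0.58186336 -0.08932385  0.203     ] 0.1192827031411434 -7.779257587776897
```

Emit:
send_rows --steps '[{"z": 50},{"z": 100},{"z": 140},{"z": 140,"x": 20,"y": -45,"wz": -5},{"z": 140,"x": 40,"y": -90,"wz": -10}]'

```text
schema error: expected keys wx, wy, wz, x, y, z, grip
```

Emit:
send_rows --steps '[{"x": 20,"y": -45,"wz": -6},{"x": 40,"y": -90,"wz": -12},{"x": 60,"y": -135,"wz": -18},{"x": 80,"y": -180,"wz": -24},{"x": 100,"y": -225,"wz": -30}]'

```text
schema error: expected keys wx, wy, wz, x, y, z, grip
```

Emit:
send_rows --steps '[{"x": 20,"y": -45,"wz": -6},{"x": 40,"y": -90,"wz": -12},{"x": 60,"y": -135,"wz": -18},{"x": 80,"y": -180,"wz": -24},{"x": 100,"y": -225,"wz": -30}]'

```text
schema error: expected keys wx, wy, wz, x, y, z, grip
```

Emit:
send_rows --steps '[{"x": 20,"y": -45,"wz": -6},{"x": 40,"y": -90,"wz": -9},{"x": 60,"y": -135,"wz": -9,"grip": 0.6},{"x": 80,"y": -170,"wz": -9,"grip": 0.6},{"x": 110,"y": -170,"wz": -9,"grip": 0.6}]'

```text
schema error: expected keys wx, wy, wz, x, y, z, grip
```

All seven keys are required in each row.

Emit:
send_rows --steps '[{"wx": 0,"wy": 0,"wz": 0,"x": 0,"y": 0,"z": 50,"grip": 1},{"wx": 0,"wy": 0,"wz": 0,"x": 0,"y": 0,"z": 100,"grip": 1},{"wx": 0,"wy": 0,"wz": 0,"x": 0,"y": 0,"z": 140,"grip": 1},{"wx": 0,"wy": 0,"wz": -5,"x": 20,"y": -45,"z": 140,"grip": 1},{"wx": 0,"wy": 0,"wz": -10,"x": 40,"y": -90,"z": 140,"grip": 1}]'

```text
clock: 0.6
tool_pos: [0.2667, 0.5459, 0.3968]
ee_rot: [179.9, -0.0, 150.3]
wrist_force: [1.3, -0.3, 0.8]
gripper_width: 0.998
gripper_force: 0.0
```

Emit:
send_rows --steps '[{"wx": 0,"wy": 0,"wz": -6,"x": 20,"y": -45,"z": 0,"grip": 1},{"wx": 0,"wy": 0,"wz": -12,"x": 40,"y": -90,"z": 0,"grip": 1},{"wx": 0,"wy": 0,"wz": -18,"x": 60,"y": -135,"z": 0,"grip": 1},{"wx": 0,"wy": 0,"wz": -24,"x": 80,"y": -180,"z": 0,"grip": 1},{"wx": 0,"wy": 0,"wz": -30,"x": 100,"y": -225,"z": 0,"grip": 1}]'

```text
clock: 1.1
tool_pos: [0.3672, 0.3186, 0.3962]
ee_rot: [-180.0, -0.0, 120.1]
wrist_force: [1.0, 0.2, 0.1]
gripper_width: 1.001
gripper_force: 0.0
```

Emit:
send_rows --steps '[{"wx": 0,"wy": 0,"wz": -6,"x": 20,"y": -45,"z": 0,"grip": 1},{"wx": 0,"wy": 0,"wz": -12,"x": 40,"y": -90,"z": 0,"grip": 1},{"wx": 0,"wy": 0,"wz": -18,"x": 60,"y": -135,"z": 0,"grip": 1},{"wx": 0,"wy": 0,"wz": -24,"x": 80,"y": -180,"z": 0,"grip": 1},{"wx": 0,"wy": 0,"wz": -30,"x": 100,"y": -225,"z": 0,"grip": 1}]'

```text
clock: 1.6
tool_pos: [0.4671, 0.0938, 0.3963]
ee_rot: [180.0, -0.0, 90.1]
wrist_force: [0.7, 1.4, -0.4]
gripper_width: 1.004
gripper_force: 0.0
```

Emit:
send_rows --steps '[{"wx": 0,"wy": 0,"wz": -4,"x": 25,"y": -40,"z": 0,"grip": 0.55},{"wx": 0,"wy": 0,"wz": -8,"x": 50,"y": -80,"z": 0,"grip": 0.55},{"wx": 0,"wy": 0,"wz": -8,"x": 75,"y": -120,"z": 0,"grip": 0.55},{"wx": 0,"wy": 0,"wz": -8,"x": 100,"y": -160,"z": -20,"grip": 0.55},{"wx": 0,"wy": 0,"wz": -8,"x": 115,"y": -183,"z": -50,"grip": 0.55}]'

```text
clock: 2.1
tool_pos: [0.5835, -0.0911, 0.3467]
ee_rot: [179.8, 0.1, 82.2]
wrist_force: [1.2, 0.6, -0.2]
gripper_width: 0.548
gripper_force: 0.0
```

Emit:
send_rows --steps '[{"wx": 0,"wy": 0,"wz": 0,"x": 0,"y": 0,"z": -40,"grip": 0.55},{"wx": 0,"wy": 0,"wz": 0,"x": 0,"y": 0,"z": -50,"grip": 0.55},{"wx": 0,"wy": 0,"wz": 0,"x": 0,"y": 0,"z": -50,"grip": 0.55},{"wx": 0,"wy": 0,"wz": 0,"x": 0,"y": 0,"z": -50,"grip": 0.55}]'

```text
clock: 2.5
tool_pos: [0.5824, -0.0867, 0.2978]
ee_rot: [179.9, -0.0, 82.4]
wrist_force: [-0.4, 0.0, -0.2]
gripper_width: 0.546
gripper_force: 0.0
```

Run:
```python
from h import *
import cv2
s=arm.state();print(s['tool_pos'],s['ee_rot'],s['joint_positions'],s['gripper_width'])
f=arm.grab_frame("wrist");cv2.imwrite("pics/w1.png",f[:,:,::-1])
k=arm.get_calibration("wrist");T=np.linalg.inv(k['tool_from_camera']);Rt=R.from_euler('xyz',s['ee_rot'],degrees=True).as_matrix()
for p in([.582,-.089,.203],[.464,-.073,.225]):
    q=T@np.r_[Rt.T@(np.array(p)-s['tool_pos']),1];print(k['fx']*q[0]/q[2]+k['cx'],k['fy']*q[1]/q[2]+k['cy'])
```

```text
[ 0.58239609 -0.08669067  0.29784999] [ 1.79910744e+02 -1.83221569e-02  8.24228823e+01] [-16.91808652  26.47296292  32.59958861  93.14999626 -15.41954053
  64.81851401  11.96591402] 0.5460278692047569
279.459531877508 221.25177903662527
83.06399774858144 233.0930619856436
```

View pics/w1.png

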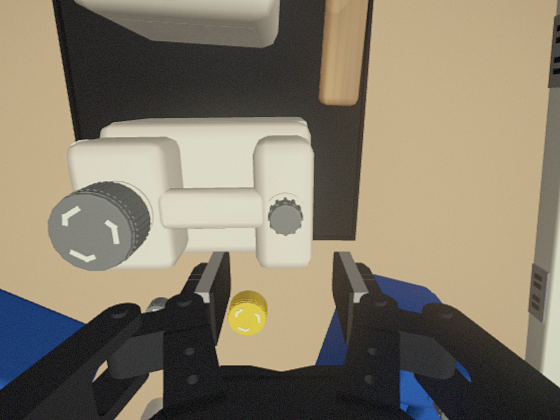

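The wrist view shows the knob's top at about (285,216) and the cap's top face at about (92,231).

Run:
```python
from h import *
s=arm.state()
v=ray("wrist",285,216,.203,s);c=ray("wrist",92,231,.225,s);print(v,c,np.hypot(*(v-c)[:2]),np.degrees(np.arctan2(*(v-c)[1::-1])))
```

```text
[ 0.58646025 -0.08604141  0.203     ] [ 0.46984947 -0.07258999  0.225     ] 0.11738404228947359 -6.580162227483771
```

Emit:
send_rows --steps '[{"wx": 0,"wy": 0,"wz": 0,"x": 3,"y": 0,"z": -30,"grip": 0.55},{"wx": 0,"wy": 0,"wz": 0,"x": 3,"y": 0,"z": -55,"grip": 0.55},{"wx": 0,"wy": 0,"wz": 0,"x": 3,"y": 0,"z": -75,"grip": 0.55},{"wx": 0,"wy": 0,"wz": 0,"x": 3,"y": 0,"z": -85,"grip": 0.55},{"wx": 0,"wy": 0,"wz": 0,"x": 3,"y": 0,"z": -85,"grip": 0.55}]'

```text
clock: 3.05
tool_pos: [0.585, -0.0867, 0.2116]
ee_rot: [-180.0, -0.0, 82.4]
wrist_force: [-0.3, 0.2, 0.4]
gripper_width: 0.551
gripper_force: 0.0
```

Emit:
send_rows --steps '[{"wx": 0,"wy": 0,"wz": 0,"x": 0,"y": 0,"z": 0,"grip": 0.4},{"wx": 0,"wy": 0,"wz": 0,"x": 0,"y": 0,"z": 0,"grip": 0.35},{"wx": 0,"wy": 0,"wz": 0,"x": 0,"y": 0,"z": 0,"grip": 0.3}]'

```text
clock: 3.35
tool_pos: [0.5854, -0.0874, 0.2124]
ee_rot: [179.9, -0.0, 82.4]
wrist_force: [0.6, -0.3, -0.0]
gripper_width: 0.299
gripper_force: 0.0
```

Run:
```python
from h import *
import cv2
s=arm.state();print(s['tool_pos'],s['wrist_force'],s['gripper_width'],s['gripper_force'])
f=arm.grab_frame("wrist");cv2.imwrite("pics/w2.png",f[:,:,::-1])
```

```text
[ 0.58536097 -0.08735338  0.2123609 ] [ 0.61178525 -0.26160606 -0.01106834] 0.2992679631771673 0.0
```

View pics/w2.png

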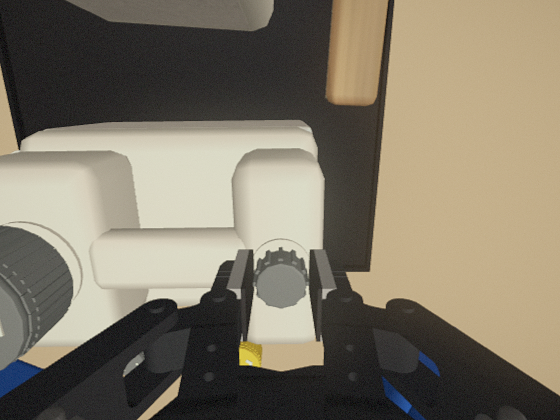

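The knob, at (281,285), is centred between the pads with no contact yet. Closing on it and pulling up.

Emit:
send_rows --steps '[{"wx": 0,"wy": 0,"wz": 0,"x": 0,"y": 0,"z": 0,"grip": 0.2},{"wx": 0,"wy": 0,"wz": 0,"x": 0,"y": 0,"z": 0,"grip": 0.1},{"wx": 0,"wy": 0,"wz": 0,"x": 0,"y": 0,"z": 0,"grip": 0.1},{"wx": 0,"wy": 0,"wz": 0,"x": 0,"y": 0,"z": 0,"grip": 0.1}]'

```text
clock: 3.8
tool_pos: [0.5852, -0.0873, 0.2116]
ee_rot: [180.0, -0.0, 82.4]
wrist_force: [0.2, 0.4, 5.0]
gripper_width: 0.229
gripper_force: 58.5
```

Emit:
send_rows --steps '[{"wx": 0,"wy": 0,"wz": 0,"x": 0,"y": 0,"z": 2,"grip": 0.1},{"wx": 0,"wy": 0,"wz": 0,"x": 0,"y": 0,"z": 4,"grip": 0.1},{"wx": 0,"wy": 0,"wz": 0,"x": 0,"y": 0,"z": 6,"grip": 0.1},{"wx": 0,"wy": 0,"wz": 0,"x": 0,"y": 0,"z": 8,"grip": 0.1},{"wx": 0,"wy": 0,"wz": 0,"x": 0,"y": 0,"z": 8,"grip": 0.1}]'

```text
clock: 4.3
tool_pos: [0.5852, -0.0873, 0.2195]
ee_rot: [180.0, 0.0, 82.4]
wrist_force: [4.8, -0.6, -3.0]
gripper_width: 0.23
gripper_force: 59.9
```

Emit:
send_rows --steps '[{"wx": 0,"wy": 0,"wz": 0,"x": 0,"y": 0,"z": 1,"grip": 0.1},{"wx": 0,"wy": 0,"wz": 0,"x": 0,"y": 0,"z": 1,"grip": 0.1},{"wx": 0,"wy": 0,"wz": 0,"x": 0,"y": 0,"z": 1,"grip": 0.1}]'

```text
clock: 4.6
tool_pos: [0.585, -0.0872, 0.2197]
ee_rot: [-180.0, 0.0, 82.4]
wrist_force: [6.1, -2.2, -9.9]
gripper_width: 0.226
gripper_force: 59.0
```

Emit:
send_rows --steps '[{"wx": 0,"wy": 0,"wz": 0,"x": 0,"y": 0,"z": 0,"grip": 0.35},{"wx": 0,"wy": 0,"wz": 0,"x": 0,"y": 0,"z": 0,"grip": 0.5},{"wx": 0,"wy": 0,"wz": 0,"x": 0,"y": 0,"z": 10,"grip": 0.5},{"wx": 0,"wy": 0,"wz": 0,"x": 0,"y": 0,"z": 40,"grip": 0.6},{"wx": 0,"wy": 0,"wz": 0,"x": 0,"y": 0,"z": 80,"grip": 0.85}]'

```text
clock: 5.1
tool_pos: [0.5837, -0.087, 0.3007]
ee_rot: [-179.8, 0.0, 82.3]
wrist_force: [0.8, -0.1, -0.0]
gripper_width: 0.751
gripper_force: 0.0
```

Emit:
send_rows --steps '[{"wx": 0,"wy": 0,"wz": -7,"x": -30,"y": 4,"z": 0,"grip": 0.85},{"wx": 0,"wy": 0,"wz": -14,"x": -70,"y": 8,"z": 0,"grip": 0.85},{"wx": 0,"wy": 0,"wz": -21,"x": -100,"y": 12,"z": 0,"grip": 0.85},{"wx": 0,"wy": 0,"wz": -28,"x": -117,"y": 15,"z": 0,"grip": 0.85},{"wx": 0,"wy": 0,"wz": -30,"x": -117,"y": 15,"z": 0,"grip": 0.85}]'

```text
clock: 5.6
tool_pos: [0.4654, -0.0721, 0.3013]
ee_rot: [-179.9, -0.1, 52.1]
wrist_force: [1.1, -0.3, 0.4]
gripper_width: 0.849
gripper_force: 0.0
```

Emit:
send_rows --steps '[{"wx": 0,"wy": 0,"wz": 0,"x": 0,"y": 0,"z": 0,"grip": 0.85},{"wx": 0,"wy": 0,"wz": 0,"x": 0,"y": 0,"z": 0,"grip": 0.85}]'

```text
clock: 5.8
tool_pos: [0.4681, -0.0722, 0.3009]
ee_rot: [180.0, -0.0, 52.5]
wrist_force: [0.7, 0.2, -0.3]
gripper_width: 0.851
gripper_force: 0.0
```

Run:
```python
from h import *
import cv2
s=arm.state();print(s['tool_pos'],s['ee_rot'],s['joint_positions'],s['gripper_width'])
f=arm.grab_frame("wrist");cv2.imwrite("pics/w3.png",f[:,:,::-1])
```

```text
[ 0.46812281 -0.07222903  0.30087791] [ 1.79975529e+02 -3.72879738e-02  5.24542925e+01] [-29.44625048  16.96704799  43.40037729 108.54967793 -13.46799555
  59.61439999 -17.9632902 ] 0.8508844828175057
```

View pics/w3.png

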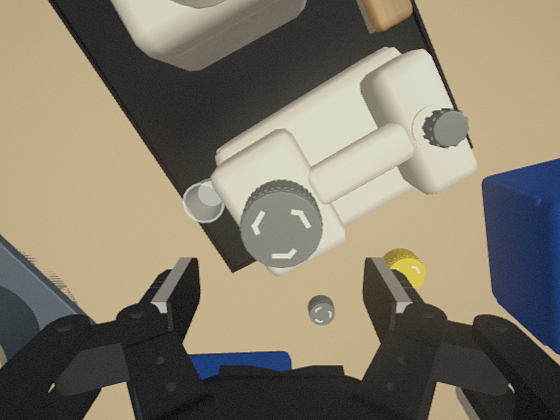

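The vent at (450,127) stands up with a visible stem, and the cap's top face is centred at about (281,231).

Run:
```python
from h import *
s=arm.state()
print(ray("wrist",281,230,.225,s),ray("wrist",450,127,.211,s))
```

```text
[ 0.46821438 -0.07339761  0.225     ] [ 0.5861772  -0.08725204  0.211     ]
```

Emit:
send_rows --steps '[{"wx": 0,"wy": 0,"wz": 0,"x": 0,"y": -1,"z": -30,"grip": 0.85},{"wx": 0,"wy": 0,"wz": 0,"x": 0,"y": -1,"z": -55,"grip": 0.85},{"wx": 0,"wy": 0,"wz": 0,"x": 0,"y": -1,"z": -75,"grip": 0.85},{"wx": 0,"wy": 0,"wz": 0,"x": 0,"y": -1,"z": -83,"grip": 0.85},{"wx": 0,"wy": 0,"wz": 0,"x": 0,"y": -1,"z": -83,"grip": 0.85}]'

```text
clock: 6.35
tool_pos: [0.4677, -0.0735, 0.2167]
ee_rot: [-179.9, 0.1, 52.4]
wrist_force: [0.5, 0.5, -0.1]
gripper_width: 0.851
gripper_force: 0.0
```

Emit:
send_rows --steps '[{"wx": 0,"wy": 0,"wz": 0,"x": 0,"y": 0,"z": 0,"grip": 0.7},{"wx": 0,"wy": 0,"wz": 0,"x": 0,"y": 0,"z": 0,"grip": 0.6},{"wx": 0,"wy": 0,"wz": 0,"x": 0,"y": 0,"z": 0,"grip": 0.4},{"wx": 0,"wy": 0,"wz": 0,"x": 0,"y": 0,"z": 0,"grip": 0.4},{"wx": 0,"wy": 0,"wz": 0,"x": 0,"y": 0,"z": 0,"grip": 0.4}]'

```text
clock: 6.85
tool_pos: [0.468, -0.0732, 0.2178]
ee_rot: [180.0, -0.0, 52.4]
wrist_force: [-1.5, 1.1, 4.9]
gripper_width: 0.584
gripper_force: 61.4
```

Emit:
send_rows --steps '[{"wx": 0,"wy": 0,"wz": 0,"x": 0,"y": 0,"z": -2,"grip": 0.4},{"wx": 0,"wy": 0,"wz": 0,"x": 0,"y": 0,"z": -4,"grip": 0.4},{"wx": 0,"wy": 0,"wz": 0,"x": 0,"y": 0,"z": -6,"grip": 0.4},{"wx": 0,"wy": 0,"wz": 0,"x": 0,"y": 0,"z": -6,"grip": 0.4},{"wx": 0,"wy": 0,"wz": 0,"x": 0,"y": 0,"z": -6,"grip": 0.4}]'

```text
clock: 7.35
tool_pos: [0.4681, -0.0732, 0.2119]
ee_rot: [180.0, -0.0, 52.4]
wrist_force: [-2.5, 2.6, 9.7]
gripper_width: 0.582
gripper_force: 62.0
```

Emit:
send_rows --steps '[{"wx": 0,"wy": 0,"wz": 0,"x": 0,"y": 0,"z": -1,"grip": 0.4},{"wx": 0,"wy": 0,"wz": 0,"x": 0,"y": 0,"z": -1,"grip": 0.4},{"wx": 0,"wy": 0,"wz": 4,"x": 0,"y": 0,"z": -1,"grip": 0.4},{"wx": 0,"wy": 0,"wz": 8,"x": 0,"y": 0,"z": -1,"grip": 0.4},{"wx": 0,"wy": 0,"wz": 12,"x": 0,"y": 0,"z": -1,"grip": 0.4}]'

```text
clock: 7.85
tool_pos: [0.4689, -0.0733, 0.2112]
ee_rot: [179.9, -0.1, 64.5]
wrist_force: [-2.2, 1.8, 11.9]
gripper_width: 0.583
gripper_force: 62.1
```

```bash
python3 -c "
from h import *
s=arm.state();print(s['tool_pos'],s['ee_rot'],s['wrist_force'],s['torque'])"
```

```text
[ 0.46885284 -0.07332342  0.21123627] [ 1.79872239e+02 -6.76885040e-02  6.45270069e+01] [-2.22720521  1.76815234 11.85831287] [ 0.37618794  0.30890838 -0.05767979]
```

Resistance to turning is very small, so the lugs are clear. Continuing to about 61°.

Emit:
send_rows --steps '[{"wx": 0,"wy": 0,"wz": 5,"x": 0,"y": 0,"z": 0,"grip": 0.4},{"wx": 0,"wy": 0,"wz": 10,"x": 0,"y": 0,"z": 0,"grip": 0.4},{"wx": 0,"wy": 0,"wz": 15,"x": 0,"y": 0,"z": 0,"grip": 0.4},{"wx": 0,"wy": 0,"wz": 20,"x": 0,"y": 0,"z": 0,"grip": 0.4},{"wx": 0,"wy": 0,"wz": 25,"x": 0,"y": 0,"z": 0,"grip": 0.4}]'

```text
clock: 8.35
tool_pos: [0.4688, -0.0728, 0.2112]
ee_rot: [179.9, -0.0, 89.6]
wrist_force: [-1.8, 2.6, 11.2]
gripper_width: 0.583
gripper_force: 62.1
```

Emit:
send_rows --steps '[{"wx": 0,"wy": 0,"wz": 5,"x": 0,"y": 0,"z": 0,"grip": 0.4},{"wx": 0,"wy": 0,"wz": 10,"x": 0,"y": 0,"z": 0,"grip": 0.4},{"wx": 0,"wy": 0,"wz": 15,"x": 0,"y": 0,"z": 0,"grip": 0.4},{"wx": 0,"wy": 0,"wz": 20,"x": 0,"y": 0,"z": 0,"grip": 0.4},{"wx": 0,"wy": 0,"wz": 24,"x": 0,"y": 0,"z": 0,"grip": 0.4}]'

```text
clock: 8.85
tool_pos: [0.4682, -0.0728, 0.2111]
ee_rot: [179.9, -0.0, 113.6]
wrist_force: [-3.6, 3.4, 11.4]
gripper_width: 0.579
gripper_force: 62.1
```

Emit:
send_rows --steps '[{"wx": 0,"wy": 0,"wz": 0,"x": 0,"y": 0,"z": 0,"grip": 0.4},{"wx": 0,"wy": 0,"wz": 0,"x": 0,"y": 0,"z": 0,"grip": 0.4}]'

```text
clock: 9.05
tool_pos: [0.4682, -0.073, 0.2111]
ee_rot: [179.9, -0.0, 113.4]
wrist_force: [-3.0, 2.5, 12.0]
gripper_width: 0.581
gripper_force: 62.1
```

Run:
```python
from h import *
import cv2
s=arm.state();print(s['tool_pos'],s['ee_rot'],s['wrist_force'],s['torque'])
cv2.imwrite("pics/w4.png",arm.grab_frame("wrist")[:,:,::-1])
```

```text
[ 0.46820929 -0.07299638  0.21111211] [ 1.79919090e+02 -7.38498153e-03  1.13381983e+02] [-2.95434399  2.5053604  12.04575528] [0.42131612 0.74575241 0.01745033]
```

View pics/w4.png

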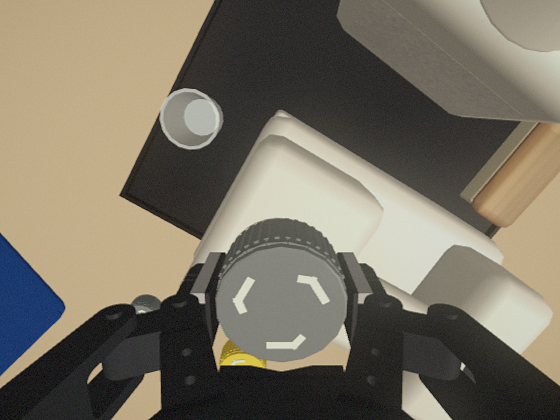

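The marks keep their place relative to the fingers while the can's axis has swung about 60° in the view, so the cap turned and the can stayed put. Lifting gently.

Emit:
send_rows --steps '[{"wx": 0,"wy": 0,"wz": 0,"x": 0,"y": 0,"z": 3,"grip": 0.4},{"wx": 0,"wy": 0,"wz": 0,"x": 0,"y": 0,"z": 6,"grip": 0.4},{"wx": 0,"wy": 0,"wz": 0,"x": 0,"y": 0,"z": 9,"grip": 0.4},{"wx": 0,"wy": 0,"wz": 0,"x": 0,"y": 0,"z": 12,"grip": 0.4},{"wx": 0,"wy": 0,"wz": 0,"x": 0,"y": 0,"z": 12,"grip": 0.4}]'

```text
clock: 9.6
tool_pos: [0.468, -0.0733, 0.2225]
ee_rot: [180.0, 0.0, 113.4]
wrist_force: [-0.5, 0.7, -0.3]
gripper_width: 0.58
gripper_force: 62.1
```

No pull on the tool, so the cap is free.

Emit:
send_rows --steps '[{"wx": 0,"wy": 0,"wz": 0,"x": 0,"y": 0,"z": 10,"grip": 0.4},{"wx": 0,"wy": 0,"wz": 0,"x": 0,"y": 0,"z": 20,"grip": 0.4},{"wx": 0,"wy": 0,"wz": 0,"x": 0,"y": 0,"z": 35,"grip": 0.4},{"wx": 0,"wy": 0,"wz": 0,"x": 0,"y": 0,"z": 55,"grip": 0.4},{"wx": 0,"wy": 0,"wz": 0,"x": 0,"y": 0,"z": 65,"grip": 0.4}]'

```text
clock: 10.1
tool_pos: [0.4685, -0.0736, 0.2894]
ee_rot: [179.9, 0.1, 113.3]
wrist_force: [1.0, -0.1, -0.1]
gripper_width: 0.584
gripper_force: 62.1
```

Emit:
send_rows --steps '[{"wx": 0,"wy": 0,"wz": 0,"x": 0,"y": 0,"z": 0,"grip": 0.4},{"wx": 0,"wy": 0,"wz": 0,"x": 0,"y": 0,"z": 0,"grip": 0.4},{"wx": 0,"wy": 0,"wz": 0,"x": 0,"y": 0,"z": 0,"grip": 0.4},{"wx": 0,"wy": 0,"wz": 0,"x": 0,"y": 0,"z": 0,"grip": 0.4},{"wx": 0,"wy": 0,"wz": 0,"x": 0,"y": 0,"z": 0,"grip": 0.4}]'

```text
clock: 10.6
tool_pos: [0.4677, -0.0733, 0.2868]
ee_rot: [-179.9, -0.0, 113.4]
wrist_force: [0.3, 0.1, -0.1]
gripper_width: 0.582
gripper_force: 62.1
```

Run:
```python
from h import *
import cv2
a=arm.grab_frame("scene")[:,:,::-1][120:270,200:400];b=arm.grab_frame("wrist")[:,:,::-1]
cv2.imwrite("pics/e.png",np.vstack([cv2.resize(a,(400,300),interpolation=cv2.INTER_CUBIC),cv2.resize(b,(400,300))]))
```

```text
(no output)
```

View pics/e.png

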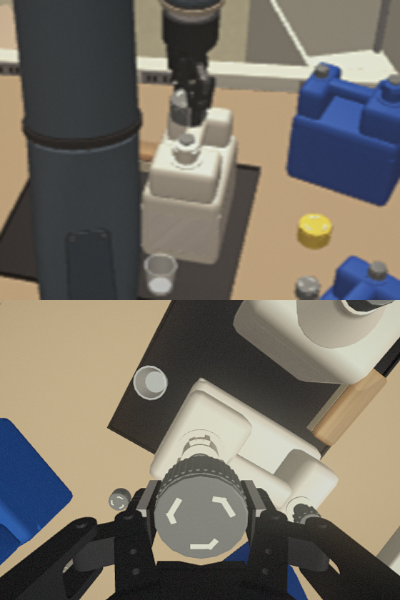

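The cap is held level above the open neck. The neck shows at (190,148) in the upper panel, with the cap above it, and the vent is still up at (300,510) in the lower panel. Handing in.

```bash
python3 -c "
from cell import arm
print(arm.close_job())"
```

```text
the job is handed in; nothing more can be done
None
```

I pulled the vent up and left it open, pressed, turned and lifted off the safety cap, and handed the job in at about 10.7 s with the cap held level roughly 50 mm above the open mouth; no verdict came back.

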